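# Turn the seed-ball dish to the seed box and hold it there level

### The arm

A 7-joint arm with a two-finger parallel gripper is mounted at the origin on the work surface. World frame = base frame: x ahead of the robot, y to its left, z up, the work surface at z = 0. Lengths are in m, angles in rad, forces in N, time in s.
With the tool pointing down it reaches from about 0.425 to 0.925 m from the base axis. Payload 6.8 kg.
Tool frame: the origin (TCP) lies between the finger pads; the fingertips stand 17 mm ahead of it and the grasp point (between the pads) lies 2 mm behind it; z points along the fingers, y is the direction in which the jaws open and shut (so a half turn about z gives the same grasp; the last joint's range is limited). The gripper opens to 85 mm and grips with 20 to 120 N. Pads are 22 mm wide; open, the fingers measure 114 mm over their backs; the gripper's body (76 mm by 85 mm) begins 54 mm behind the grasp point. The pads swing forward as they close: fully open they stand 13 mm farther back than shut.
Start: joints at [-1.444, 0.477, 0.022, 1.555, -0.011, 1.109, -0.083], TCP at [0.157, 0.656, 0.248] pointing down, gripper open.
Joint ranges: [-2.96, 2.96], [-0.34, 2.1], [-1.41, 1.46], [0.24, 2.44], [-1.37, 4.51], [0.17, 1.92], [-2.96, 2.96]. Speed limits (rad/s): [2.39, 2.39, 3.14, 3.14, 3.14, 3.14, 3.14].

### API

Orientations are given as a unit quaternion [w, x, y, z].
In Python, from station import bot gives the robot as it stands. The module is installed in compiled form; this text tells all that it offers.
- The arm moves only by the tool carry_out, never from a script. Its argument "moves" is a list of rows, each a list of 3 entries, a list of its own where there are three numbers: the turn, a rotation vector about the tool's x, y, z in degrees, then the shift along the tool's x, y, z in cm, then the finger opening in cm, from 0 to 8.54. A call has 1 to 5 rows; each row is the pose to reach, as a shift and turn from the pose commanded when the call began, along the tool's axes at that moment; what a row does not reach only later rows make up. A row lasts 1/8 s, in which the tool goes at most 62.5 mm and 10.7 degrees, less where a joint would pass 70% of its speed; a pose out of reach is approached as far as the arm can. A call with a gripper value outside its range is refused whole. The fingers move at their own pace and stop on an object; "newtons" is the grip in N (left out, the last holds). Time passes only in rows, so rows that repeat a pose let the fingers close. It gives the time, the measured TCP pose, the force and the opening at its end, in the units of the state.
- bot.get_obs(): the state, without advancing time (a new reading comes with each control period).
- bot.read_camera(name): name is "side" or "top"; returns the picture (384x512x3 uint8, red, green, blue); there is no depth.
- bot.camera_info(name): a dict with "vertical_fov" (degrees; the focal length in pixels is half the picture's height over the tangent of half this angle, whatever the lens; pixels are square), "cx", "cy" (the principal point, pixels), "position" and "attitude" of the camera in the world. Camera axes: x right, y up, looking along -z (the intrinsics and any distortion apply to the point x, -y, -z); pixel columns grow to the right and rows downward; lengths in m; the calibration is good to about 2 mm. A picture is of the moment at which its call begins. camera_info takes no time and is no camera call.
- bot.hand_in(): hands the job in, once; it reports no verdict.
Trained networks look in the newest picture that a camera, given by its name, has taken for a name from the list of things; names that differ only in an ending like _2 or _b are one class to them, and where a whole thing is asked for, a point or a joint stands for the part that bears it (a point fixed in the world has none). Each returns a list of dicts, best first, with "score" (0 to 1); they miss things now and then, are a little off and sometimes report something else, mostly with a low value. They report only what shows in the picture. A call takes as long as a camera call.
- bot.silhouettes(label, camera): "region" (384x512 bool, what is visible of it) and "location" ([column, row] in pixels, amid what is visible of it).
The state is a dict: "t": time; "q": joint angles; "joint_vel": joint speeds; "joint_torque": joint torques, N m; "eef_pos": TCP position; "tool_rot": TCP orientation; "contact_force": force on the tool from outside, world axes, zero at the start; "torque": the same for the moment, N m; "gripper_width": opening from 0.0 (shut) to 1.0 (fully open).
Only numpy, scipy, OpenCV 4.12 (cv2) and the standard library are available. Lean on these libraries where they do the work, as an engineer would, in place of code of your own. Each camera call takes 0.05 s, during which the arm holds its last target. There are 200 camera calls.

### The job

Pick the white enamel dish up by its wooden handle, and once it is off the counter turn it about a quarter turn clockwise seen from above, so that its pouring lip points squarely into the open seed box; bring the lip just inside the empty middle compartment and finish holding the dish there, level, still and clear of the box, its flap and everything else, because I will tip it myself. The clay ball lies loose in the dish and chips easily, so carry the dish level and smoothly: the ball must never roll further than about its own width from the middle, and must lie at rest in the middle at the end. Do not touch the box or its flap and leave the pot, bucket, dibber and watering can where they are.

Things in the scene. Friction and masses are not known exactly. Their poses are not given: they have to be found in the camera images.
- seed_dish: Loose white enamelled dish, blue rim, 166 mm across, 27 mm high, 0.3 kg, on a flat foot 90 mm across. Origin: centre of the foot's underside; z up, +x through the pouring lip (112 mm out, 45 mm wide). Inside curved like a ball of 250 mm radius, flat only in the innermost 16 mm, steeper wall from 72 mm radius. A fixed arched handle of 6 mm rod spans it along its y axis.
- dish_grip (a point): Centre of the handle's flat-sided wooden grip, 117 mm straight above the dish's origin: 16 mm thick (along the dish's x), 76 mm long (along the dish's y), 18 mm high. 100 mm free below it down to the dish floor, of which the ball takes 32 mm.
- dish_middle (a point): Centre of the dish's inner floor, 7.5 mm above its origin.
- dish_lip (a point): Tip of the pouring lip, 112 mm along +x and 25 mm above the dish's origin.
- seed_ball_center (a point): Centre of the loose brown dry clay seed ball, 32 mm across, about 24 g, lying in the middle of the dish. It rolls readily: rolling drag is about 1 degree of slope.
- seed_box: Fixed wooden seed box, right side of the counter. Origin: at counter height below the middle of its open front; +x points into the box, z up. 300 mm wide (y), 130 deep; heights above counter: inner floor 87 mm, underside of top 198, top 210. Dividers 10 mm thick at y = +-55 mm bound the empty middle compartment, 100 mm wide. Upstand behind: 470 wide, 274 high, x = 130 to 156.
- box_opening (a point): Middle of the open front of the empty middle compartment, 142.5 mm above the counter, on the front plane of the box.
- flap (a joint): Hinge of the box's wooden front flap, rad: 0 shut, 1.57 fully open. Starts fully open and stays so by its weight: it lies level in front of the box, 300 mm wide, 12 thick, reaching 110 mm out from the front plane, upper face flush with the box floor (87 mm above the counter). Thin brass stays at its two ends.
- flap_edge (a point): Middle of the flap's free edge, on its inner face (the upper face now).
- green_pot: Bystander: green ceramic pot, 116 mm across at the rim, 92 mm high, loose. Origin: centre of its underside.
- bucket: Bystander: small galvanised bucket, 125 mm across at the rim, 111 mm high, loose. Origin: centre of its underside.
- dibber: Bystander: stainless dibber with a wooden T handle, lying flat, 265 mm long, handle 100 mm wide, 25 mm thick. Origin: on the counter under the shaft; +x towards its tip.
- watering_can: Bystander: red plastic watering can, body 124 mm across, about 180 mm high over the handle, spout along its +x, loose. Origin: centre of its underside.

How it is judged:
On the way:
1. the dish is lifted off the counter (at least 15 mm) in the gripper, before it has been turned (height (world z) of seed_dish above 0.015 m and contact force between seed_dish and the fingers above 1 N and angle between the x axis of seed_dish and the x axis of seed_box, either way round above 0.9 rad), for 0.1 s.
At the end, for the whole second after the job is handed in: Gripper holds the dish, clear of box, flap and counter: lip tip 5-50 mm inside the middle compartment, within 22 mm of its centre line, pointing in within 10 deg, level within 5 deg, still; ball at rest in the dish within 20 mm of its middle; flap still open (angle between the x axis of seed_dish and the x axis of seed_box, either way round below 0.17 rad and x of dish_lip in the frame of seed_box between 0.005 and 0.05 m and x of seed_dish in the frame of seed_box below -0.04 m and y of dish_lip in the frame of seed_box between -0.022 and 0.022 m and z of dish_lip in the frame of seed_box between 0.1 and 0.195 m and angle between seed_dish's own z axis and vertical below 0.087 rad and linear speed of seed_dish below 0.02 m/s and angular speed of seed_dish below 0.15 rad/s and horizontal distance between seed_ball_center and dish_middle below 0.02 m and z of seed_ball_center in the frame of seed_dish below 0.035 m and linear speed of seed_ball below 0.03 m/s and contact force between seed_dish and the fingers above 1 N and contact force between seed_dish and seed_box below 0.05 N and height (world z) of seed_dish above 0.088 m and value of joint flap above 1.5 rad); the arm keeps its last pose, push and grip.
It fails at once if the ball rolls more than 36 mm (a little over its own width) from the middle of the dish (horizontal distance between seed_ball_center and dish_middle above 0.036 m).
It fails at once if the dish is tipped more than 10 degrees (angle between seed_dish's own z axis and vertical above 0.175 rad).
It fails at once if the box or its flap is touched by the dish or the robot (over 1 N) (contact force between seed_box and seed_dish above 1 N or contact force between seed_box and the arm above 1 N or contact force between seed_box and the fingers above 1 N).
It fails at once if the pot, bucket, dibber or watering can is moved more than 15 mm or tipped (distance of any of green_pot, bucket, dibber, watering_can from where it was at the start of the episode above 0.015 m or angle between any of green_pot, bucket, watering_can's own z axis and vertical above 0.15 rad).
It also fails if it takes over 54 s, if anything falls off the work surface, if the arm or the gripper's body presses on something with over 40 N, if the wrist force passes 120 N, or if a joint passes its speed limit or range.

## Working session

There is one attempt and no reset: what is moved stays moved. The work goes in short steps, Python scripts to look and compute and a tool call to move; the robot and the scene stay as the last step left them, time stands still between calls to the robot, and variables do not carry over. Pictures are saved under pics/ and viewed, about 8 in all and at most 12, crops included, and the job is handed in when it is done.

Besides the shell and the picture viewer there is one more tool, called after "Call:" in YAML: its name, and indented under it one key for each argument. carry_out: Moves the arm, as the interface text tells. Its arguments: {"type":"object","properties":{"moves":{"type":"array"},"newtons":{"type":"number"}},"required":["moves"]}

```bash
mkdir -p pics; python3 - <<'E'
from station import bot
import cv2
o=bot.get_obs()
print({k:(v if isinstance(v,float) else [round(float(x),4) for x in v]) if hasattr(v,'__len__') else v for k,v in o.items()})
for c in("side","top"):
    im=bot.read_camera(c); cv2.imwrite(f"pics/{c}0.png",im[...,::-1]); print(c,bot.camera_info(c))
    for l in("seed_dish","dish_grip","seed_box","flap","seed_ball_center","green_pot","bucket","dibber","watering_can"):
        print(l,[(round(d["score"],2),[round(float(x),1) for x in d["location"]],int(d["region"].sum())) for d in bot.silhouettes(l,c)[:2]])
E
```

```text
{'t': 0.0, 'q': [-1.4441, 0.4778, 0.0223, 1.5565, -0.0115, 1.1093, -0.0831], 'joint_vel': [-0.0013, 0.0019, 0.0001, 0.0018, -0.0016, 0.0003, -0.0011], 'joint_torque': [-0.0001, -59.645, 1.608, -28.1208, 0.0124, 0.0093, 0.0], 'eef_pos': [0.1569, 0.6559, 0.2473], 'tool_rot': [-0.0, 0.1171, 0.9931, -0.0009], 'contact_force': [0.9923, 0.562, 0.1022], 'torque': [0.0519, -0.0412, 0.0258], 'gripper_width': 0.9979379060980693}
side {'vertical_fov': 53.84563454699837, 'cx': 248.4215856890066, 'cy': 193.12710925318376, 'position': array([0.16747823, 0.55839861, 0.94798198]), 'attitude': array([-0.36622489, -0.12762094,  0.3193236 ,  0.86465292])}
seed_dish [(0.76, [258.1, 243.2], 2496)]
dish_grip [(0.97, [257.8, 240.7], 2457)]
seed_box [(0.67, [363.7, 132.9], 12993)]
flap [(0.68, [335.9, 164.8], 2438)]
seed_ball_center [(0.52, [255.9, 241.0], 2472), (0.45, [253.2, 245.9], 70)]
green_pot [(0.96, [175.7, 338.0], 2178)]
bucket [(0.69, [134.8, 281.3], 2414)]
dibber [(0.89, [319.5, 224.7], 808), (0.71, [364.7, 133.9], 13003)]
watering_can [(0.61, [227.0, 166.9], 2276)]
top {'vertical_fov': 42.35849655503932, 'cx': 249.8589633738813, 'cy': 185.4997978384137, 'position': array([0.53575857, 0.04665497, 1.42752056]), 'attitude': array([-0.7010414 , -0.03178625,  0.02048193,  0.71211732])}
seed_dish [(0.76, [233.1, 214.2], 3042)]
dish_grip [(0.65, [232.8, 214.1], 3003)]
seed_box [(0.59, [426.3, 198.3], 18933)]
flap [(0.75, [365.5, 201.7], 4483), (0.73, [230.5, 214.3], 2970)]
seed_ball_center []
green_pot [(0.83, [107.2, 241.1], 1475)]
bucket [(0.73, [109.5, 175.9], 1848), (0.38, [425.2, 199.6], 18498)]
dibber [(0.82, [299.7, 232.5], 1019)]
watering_can [(0.7, [270.0, 118.1], 2447)]
```

```bash
python3 - <<'E'
import cv2
im=cv2.imread("pics/top0.png"); cv2.imwrite("pics/top0b.png",cv2.resize(im,(800,600),interpolation=cv2.INTER_CUBIC))
im=cv2.imread("pics/side0.png"); cv2.imwrite("pics/side0b.png",cv2.resize(im,(800,600),interpolation=cv2.INTER_CUBIC))
E
```

```text
(no output)
```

View pics/top0b.png

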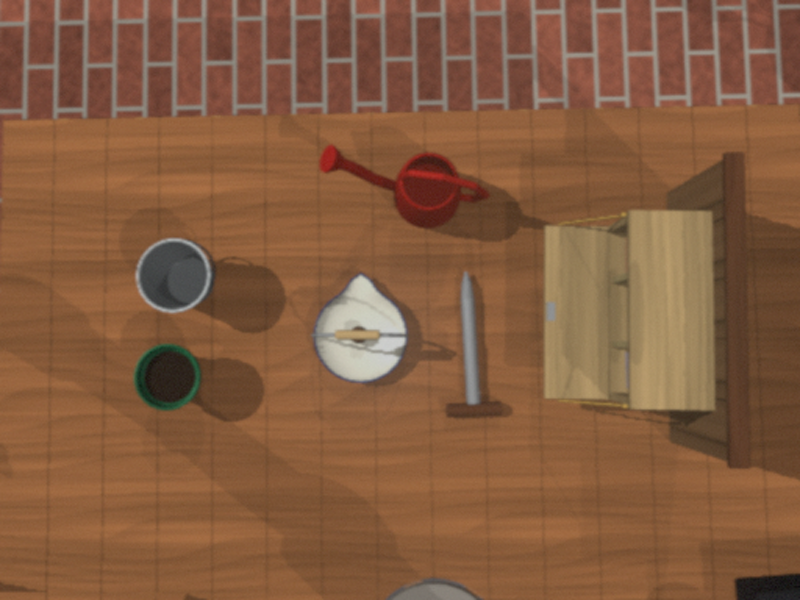

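View pics/side0b.png

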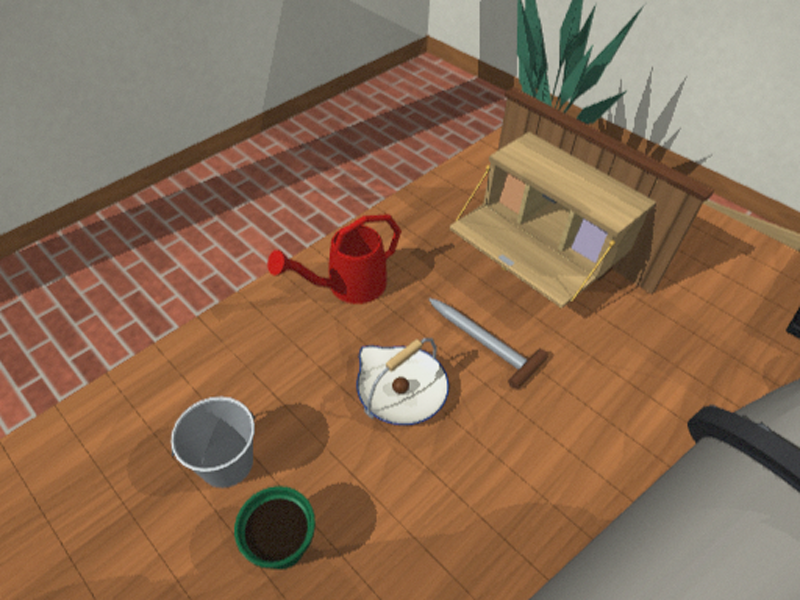

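The top view has image up = +x and right = −y. The dish lip points away from the robot at (360,275), the grip is at (357,335), the box is on the right with its flap edge at column ~545, and the dibber is in between. Next I zoom in for accurate keypoints.

```bash
cat > h.py <<'E'
import numpy as np, cv2
from scipy.spatial.transform import Rotation as R
from station import bot
def cam(n):
    c=bot.camera_info(n); f=192/np.tan(np.radians(c["vertical_fov"])/2)
    q=np.array(c["attitude"]); return f,c["cx"],c["cy"],np.array(c["position"]),R.from_quat(np.r_[q[1:],q[0]]).as_matrix()
def proj(P,n):
    f,cx,cy,p,M=cam(n); v=(np.atleast_2d(P)-p)@M
    return np.c_[cx+f*v[:,0]/-v[:,2], cy-f*v[:,1]/-v[:,2]]
def plane(uv,z,n):
    f,cx,cy,p,M=cam(n); uv=np.atleast_2d(uv).astype(float)
    d=np.c_[(uv[:,0]-cx)/f,-(uv[:,1]-cy)/f,-np.ones(len(uv))]@M.T
    return p+d*((z-p[2])/d[:,2])[:,None]
E
python3 - <<'E'
from h import *
print("grip",plane([[357*.64,335*.64]],.126,"top"),"lip",plane([[360*.64,274*.64]],.025,"top"))
print("flapedge",plane([[545*.64,226*.64],[546*.64,399*.64]],.087,"top"),"boxtop",plane(np.array([[628,210],[629,410],[713,210],[714,411]])*.64,.21,"top"))
t=cv2.imread("pics/top0.png");s=cv2.imread("pics/side0.png")
a=cv2.resize(t[125:275,340:470],None,fx=4,fy=4,interpolation=cv2.INTER_CUBIC)
b=cv2.resize(t[172:247,198:265],None,fx=4,fy=4,interpolation=cv2.INTER_CUBIC)
c=cv2.resize(s[215:275,225:292],None,fx=4,fy=4,interpolation=cv2.INTER_CUBIC)
o=np.zeros((600,800,3),np.uint8);o[:600,:520]=a;o[:300,530:798]=b;o[310:550,530:798]=c
cv2.imwrite("pics/z.png",o)
E
```

```text
grip [[0.55719702 0.12400713 0.126     ]] lip [[0.66964703 0.12322705 0.025     ]]
flapedge [[ 0.74229186 -0.20349804  0.087     ]
 [ 0.44344194 -0.19631515  0.087     ]] boxtop [[ 0.74654102 -0.3120865   0.21      ]
 [ 0.43319191 -0.30184981  0.21      ]
 [ 0.74413633 -0.44553613  0.21      ]
 [ 0.42985902 -0.43274183  0.21      ]]
```

View pics/z.png

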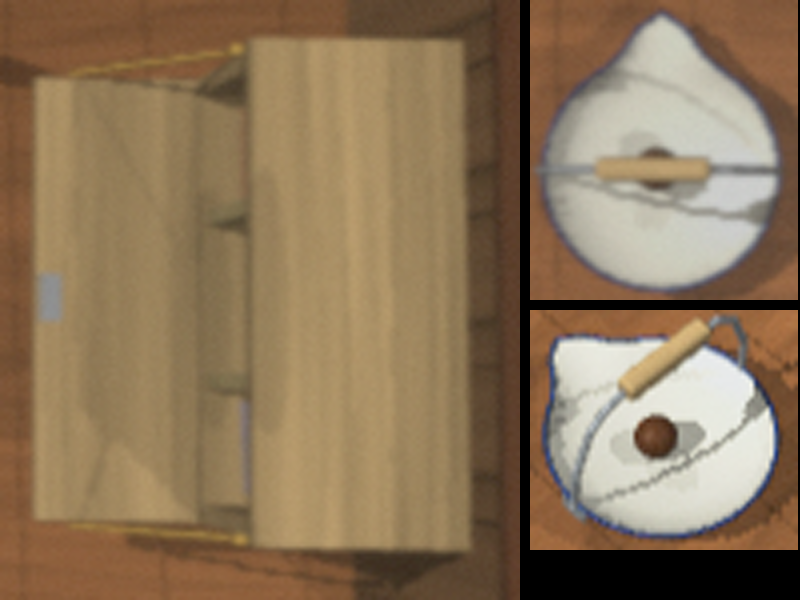

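The box corners, dish grip ends (597..709, 168), lip tip (661,14) and the ball centred under the grip are all clear. I now fit the poses.

```bash
cat >> h.py <<'E'
def crop(c,ox,oy): return (np.array(c,float)+.5)/4-.5+[ox,oy]
def rz(a): return np.array([[np.cos(a),-np.sin(a)],[np.sin(a),np.cos(a)]])
E
python3 - <<'E'
from h import *
from scipy.optimize import least_squares
K=np.array([[-.11,.15,.087],[-.11,-.15,.087],[0,.15,.21],[0,-.15,.21],[.13,.15,.21],[.13,-.15,.21]])
uv=crop([[34,78],[34,519],[248,38],[252,549],[464,40],[470,550]],340,125)
def w(p): return np.c_[K[:,:2]@rz(p[2]).T+p[:2],K[:,2]]
r=least_squares(lambda p:(proj(w(p),"top")-uv).ravel(),[.59,-.3,-1.6]); print("box",r.x,np.degrees(r.x[2]),(r.fun.reshape(-1,2)).round(2).tolist())
p=plane(uv,0.21,"top"); print("wallwidths",np.linalg.norm(p[2]-p[3]),np.linalg.norm(p[2]-p[4]))
s=lambda c:crop(np.array(c,float)-[530,0],198,172)
lip=plane(s([[661,14]]),.025,"top")[0]
m=(cv2.imread("pics/top0.png"))
L,Rr,B=[plane(s([c]),.027,"top")[0] for c in([541,168],[779,168],[655,292])]
print("lip",lip,"rim L,R,B",L,Rr,B,"dia",np.linalg.norm(L-Rr),"ctr",(L+Rr)/2,"back",lip-B)
g=plane(s([[597,167.5],[709,168]]),.126,"top");print("grip",g,g.mean(0),"len",np.linalg.norm(g[0]-g[1]),"yaw of y",np.degrees(np.arctan2(*(g[0]-g[1])[[1,0]])))
ball=plane(s([[655,166]]),.0235,"top");print("ball top",ball)
sb=crop([[656-530,437-310]],225,215);print("ball side",plane(sb,.0235,"side"))
gs=crop([[664-530,358-310]],225,215);print("grip side",plane(gs,.117,"side"))
# tan-colour mask projecting silhouettes
for n,l in(("green_pot",.092),("bucket",.111)): pass
pp=np.array([[107.2,241.1],[109.5,175.9],[299.7,232.5],[270,118]]);print(plane(pp,.05,"top"))
print("boxside check",proj(w(r.x),"side"))
E
```

```text
box [ 0.5912372  -0.30753758 -1.601212  ] -91.74268994665297 [[0.15, -0.29], [0.07, 0.55], [0.38, 2.43], [0.27, -2.86], [-0.6, 2.58], [-0.24, -2.21]]
wallwidths 0.31292857633739873 0.13247135819333933
lip [0.67031951 0.12329004 0.025     ] rim L,R,B [0.56223361 0.20938137 0.027     ] [0.55965255 0.0412165  0.027     ] [0.47397131 0.12978742 0.027     ] dia 0.1681846706431628 ctr [0.56094308 0.12529894 0.027     ] back [ 0.1963482  -0.00649738 -0.002     ]
grip [[0.56012469 0.16104827 0.126     ]
 [0.55866801 0.08750053 0.126     ]] [0.55939635 0.1242744  0.126     ] len 0.07356216864552341 yaw of y 88.86536012069129
ball top [[0.56247282 0.12893673 0.0235    ]]
ball side [[0.55995556 0.12659283 0.0235    ]]
grip side [[0.56024799 0.12251398 0.117     ]]
[[ 0.48956293  0.46657256  0.05      ]
 [ 0.67138299  0.46123037  0.05      ]
 [ 0.50548744 -0.06786647  0.05      ]
 [ 0.82750797  0.00837203  0.05      ]]
boxside check [[286.82187329 144.27030053]
 [359.68808806 195.25711401]
 [313.74356198 100.57117933]
 [393.12915473 148.00734369]
 [339.01822273  85.15390755]
 [417.49372643 128.28775334]]
```

```bash
cat >> h.py <<'E'
def M(q): return R.from_quat([q[1],q[2],q[3],q[0]])
def toolR(yaw): # jaw axis (tool y) at world yaw (deg), z down
    a=np.radians(yaw); y=np.array([np.cos(a),np.sin(a),0]); z=np.array([0,0,-1.]); return R.from_matrix(np.c_[np.cross(y,z),y,z])
def yawof(r):
    y=r.as_matrix()[:,1]; return np.degrees(np.arctan2(y[1],y[0]))
def rows(pts,op,p0,r0,n=5):
    """pts: (pos,yaw) per row; prints calls of n rows"""
    for i in range(0,len(pts),n):
        P,Q=np.array(p0),r0
        out=[]
        for p,y in pts[i:i+n]:
            t=toolR(y); out.append([(Q.inv()*t).as_rotvec(degrees=True).round(1).tolist(),(Q.inv().apply(np.array(p)-P)*100).round(2).tolist(),op]); p0,r0=np.array(p),t
        print(str(out).replace(" ",""))
def smooth(n): 
    s=np.arange(1,n+1)/n; return 10*s**3-15*s**4+6*s**5
E
python3 - <<'E'
from h import *
o=bot.get_obs(); p,r=np.array(o["eef_pos"]),M(o["tool_rot"]); y0=yawof(r); print(y0)
T=np.array([.5597,.1240,.215]); s=np.clip(np.arange(1,16)/15,0,1)
# arc about base to stay in reach
a0,a1=np.arctan2(p[1],p[0]),np.arctan2(T[1],T[0]); r0,r1=np.hypot(*p[:2]),np.hypot(*T[:2])
pts=[]
for k in s:
    a=a0+k*(a1-a0); q=r0+k*(r1-r0); pts.append(([q*np.cos(a),q*np.sin(a),p[2]+k*(T[2]-p[2])],y0+k*(-1-y0)))
rows(pts,8.5,p,r)
E
```

```text
76.54824433409641
[[[0.0,-0.0,5.2],[-4.98,-0.86,0.22],8.5],[[0.0,-0.0,10.3],[-9.82,-2.09,0.44],8.5],[[0.0,-0.0,15.5],[-14.52,-3.67,0.67],8.5],[[0.0,-0.0,20.7],[-19.03,-5.57,0.89],8.5],[[0.0,-0.0,25.8],[-23.34,-7.79,1.11],8.5]]
[[[0.0,0.0,5.2],[-4.78,-0.48,0.22],8.5],[[0.0,0.0,10.3],[-9.45,-1.32,0.44],8.5],[[0.0,0.0,15.5],[-14.0,-2.49,0.67],8.5],[[0.0,0.0,20.7],[-18.4,-3.99,0.89],8.5],[[0.0,0.0,25.8],[-22.63,-5.8,1.11],8.5]]
[[[0.0,0.0,5.2],[-4.55,-0.14,0.22],8.5],[[0.0,0.0,10.3],[-9.02,-0.61,0.44],8.5],[[0.0,0.0,15.5],[-13.4,-1.42,0.67],8.5],[[0.0,0.0,20.7],[-17.65,-2.54,0.89],8.5],[[0.0,0.0,25.8],[-21.76,-3.97,1.11],8.5]]
```

Call:
carry_out:
  moves:
    - [[0,0,5.2],[-5,-0.9,0.2],8.5]
    - [[0,0,10.3],[-9.8,-2.1,0.4],8.5]
    - [[0,0,15.5],[-14.5,-3.7,0.7],8.5]
    - [[0,0,20.7],[-19,-5.6,0.9],8.5]
    - [[0,0,25.8],[-23.3,-7.8,1.1],8.5]

```text
t: 1.62
eef_pos: [0.3669, 0.5255, 0.2373]
tool_rot: [0.0, 0.337, 0.941, 0.0]
contact_force: [0.7, 0.1, -0.2]
gripper_width: 0.992
```

Call:
carry_out:
  moves:
    - [[0,0,5.2],[-4.8,-0.5,0.2],8.5]
    - [[0,0,10.3],[-9.4,-1.3,0.4],8.5]
    - [[0,0,15.5],[-14,-2.5,0.7],8.5]
    - [[0,0,20.7],[-18.4,-4,0.9],8.5]
    - [[0,0,25.8],[-22.6,-5.8,1.1],8.5]

```text
t: 2.25
eef_pos: [0.5047, 0.3372, 0.2264]
tool_rot: [0.0, 0.539, 0.842, 0.0]
contact_force: [0.3, -0.4, 0.6]
gripper_width: 0.994
```

Call:
carry_out:
  moves:
    - [[0,0,5.2],[-4.6,-0.1,0.2],8.5]
    - [[0,0,10.3],[-9,-0.6,0.4],8.5]
    - [[0,0,15.5],[-13.4,-1.4,0.7],8.5]
    - [[0,0,20.7],[-17.6,-2.5,0.9],8.5]
    - [[0,0,25.8],[-21.8,-4,1.1],8.5]

```text
t: 2.88
eef_pos: [0.5599, 0.1227, 0.2154]
tool_rot: [0.0, 0.713, 0.701, 0.0]
contact_force: [0.2, -0.1, 0.1]
gripper_width: 0.993
```

```bash
python3 - <<'E'
from h import *
t=bot.read_camera("top")
s=bot.read_camera("side")
o=bot.get_obs(); p,r=np.array(o["eef_pos"]),M(o["tool_rot"]); print(o["t"],p,yawof(r),r.as_matrix()[:,2].round(4),np.round(o["q"],2))
T=np.array([.5597,.1238,.114]); 
print("to target tool cm",r.inv().apply(T-p)*100,"turn",(r.inv()*toolR(-1)).as_rotvec(degrees=True))
o=np.hstack([cv2.resize(t[150:270,180:300],(400,400),interpolation=2),cv2.resize(s[175:295,200:320],(400,400),interpolation=2)])
cv2.imwrite("pics/a.png",o[...,::-1])
E
```

```text
2.975 [0.5599347  0.11746864 0.21557462] -1.4293064848031574 [ 4.0e-04 -2.5e-03 -1.0e+00] [-0.7   0.37  0.49  1.87 -0.21  0.96 -0.15]
to target tool cm [ 0.6579185  -0.04425193 10.15581717] turn [ 0.02764461  0.14432049 -0.42934172]
```

View pics/a.png

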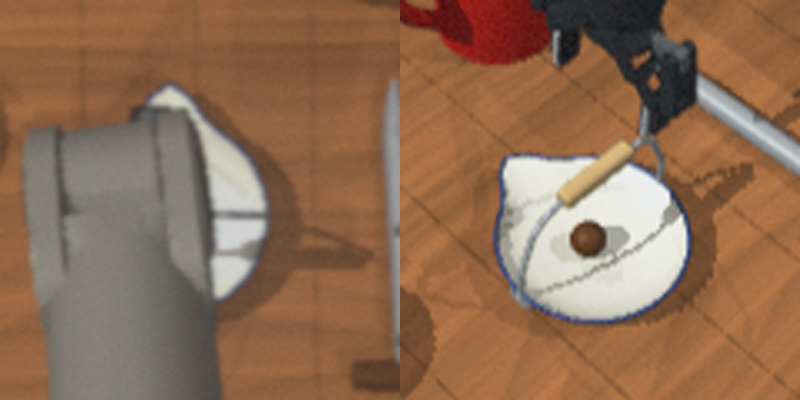

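The dish is untouched with the ball in the middle, and the open fingers are over the grip. The arm is still settling, so I let it settle and re-read the pose.

Call:
carry_out:
  moves:
    - [[0,0,0],[0,0,0],8.5]
    - [[0,0,0],[0,0,0],8.5]
    - [[0,0,0],[0,0,0],5.0]
    - [[0,0,0],[0,0,0],5.0]

```text
t: 3.48
eef_pos: [0.5594, 0.1247, 0.2153]
tool_rot: [-0.0, 0.712, 0.702, 0.0]
contact_force: [0.1, 0.2, -0.5]
gripper_width: 0.596
```

```bash
python3 - <<'E'
from h import *
o=bot.get_obs(); p,r=np.array(o["eef_pos"]),M(o["tool_rot"]); print(o["t"],p,yawof(r),r.as_matrix()[:,2].round(4),np.round(o["joint_vel"],3))
T=np.array([.5598,.1238,.114]); 
print("to target tool cm",r.inv().apply(T-p)*100,"turn",(r.inv()*toolR(-1)).as_rotvec(degrees=True))
E
```

```text
3.475 [0.55939706 0.12470077 0.21527689] -0.7782467108344294 [-0.e+00  1.e-04 -1.e+00] [ 0.005 -0.003  0.004  0.002  0.001 -0.001  0.002]
to target tool cm [-0.09087505  0.04175324 10.12767574] turn [-0.00136897 -0.00765618  0.2217532 ]
```

Call:
carry_out:
  moves:
    - [[0,0,0.2],[-0.1,0.05,1.5],5.0]
    - [[0,0,0.2],[-0.1,0.05,4],5.0]
    - [[0,0,0.2],[-0.1,0.05,6.5],5.0]
    - [[0,0,0.2],[-0.1,0.05,8.7],5.0]
    - [[0,0,0.2],[-0.1,0.05,10.1],5.0]

```text
t: 4.1
eef_pos: [0.5591, 0.1227, 0.1124]
tool_rot: [-0.0, 0.714, 0.701, -0.001]
contact_force: [0.0, 0.6, -0.7]
gripper_width: 0.581
```

Call:
carry_out:
  moves:
    - [[0,0,0],[0,0,0],5.0]
    - [[0,0,0],[0,0,0],5.0]

```text
t: 4.35
eef_pos: [0.5604, 0.123, 0.1148]
tool_rot: [0.0, 0.714, 0.7, 0.0]
contact_force: [0.4, 0.0, -0.0]
gripper_width: 0.586
```

```bash
python3 - <<'E'
from h import *
s=bot.read_camera("side");t=bot.read_camera("top")
o=bot.get_obs(); p,r=np.array(o["eef_pos"]),M(o["tool_rot"]); print(o["t"],p,yawof(r),o["contact_force"])
o=np.hstack([cv2.resize(s[190:280,215:305],(600,600),interpolation=2)])
cv2.imwrite("pics/b.png",o[...,::-1])
E
```

```text
4.45 [0.56060536 0.12310241 0.1151611 ] -1.0562889286422519 [-0.08272663  0.70665155  0.31164774]
```

View pics/b.png

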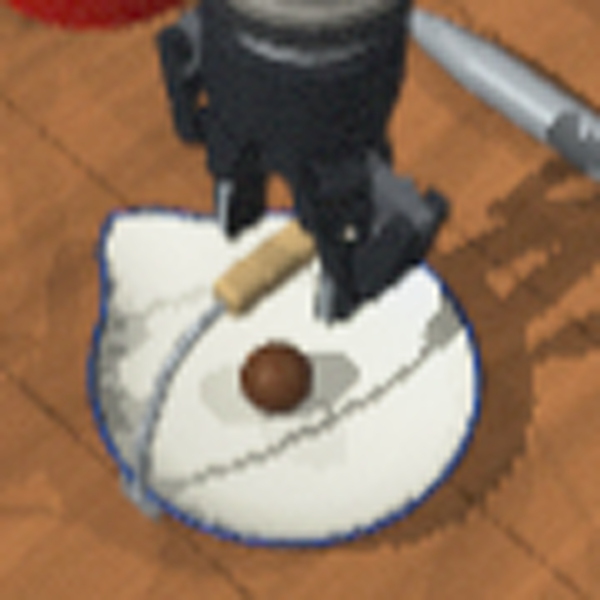

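The fingers straddle the grip at its middle and the ball is centred. I close gradually.

Call:
carry_out:
  moves:
    - [[0,0,0],[0,0,0],4.0]
    - [[0,0,0],[0,0,0],3.2]
    - [[0,0,0],[0,0,0],2.6]
    - [[0,0,0],[0,0,0],2.2]
    - [[0,0,0],[0,0,0],2.2]
  newtons: 30

```text
t: 5.08
eef_pos: [0.5599, 0.123, 0.1143]
tool_rot: [-0.0, 0.714, 0.701, -0.0]
contact_force: [0.0, -0.3, 0.3]
gripper_width: 0.258
```

Call:
carry_out:
  moves:
    - [[0,0,0],[0,0,0],2.0]
    - [[0,0,0],[0,0,0],1.8]
    - [[0,0,0],[0,0,0],1.6]
    - [[0,0,0],[0,0,0],1.4]
    - [[0,0,0],[0,0,0],1.0]
  newtons: 30

```text
t: 5.7
eef_pos: [0.5596, 0.123, 0.1143]
tool_rot: [-0.0, 0.714, 0.701, -0.0]
contact_force: [-3.6, -1.0, 2.4]
gripper_width: 0.183
```

Call:
carry_out:
  moves:
    - [[0,0,0],[0,0,0],0.5]
    - [[0,0,0],[0,0,0],0.0]
    - [[0,0,0],[0,0,0],0.0]
    - [[0,0,0],[0,0,0],0.0]
    - [[0,0,0],[0,0,0],0.0]
  newtons: 60

```text
t: 6.32
eef_pos: [0.5597, 0.123, 0.1143]
tool_rot: [-0.0, 0.714, 0.701, -0.0]
contact_force: [-4.7, -0.2, 4.8]
gripper_width: 0.179
```

```bash
python3 - <<'E'
from h import *
s=bot.read_camera("side")
print([(d["score"],d["location"],d["region"].sum()) for d in bot.silhouettes("seed_ball_center","side")])
o=bot.get_obs(); p,r=np.array(o["eef_pos"]),M(o["tool_rot"]); print(o["t"],p,yawof(r),r.as_matrix()[:,2].round(4),o["contact_force"],o["gripper_width"])
m=cv2.inRange(cv2.cvtColor(s,cv2.COLOR_RGB2HSV),(0,80,20),(20,255,150))
cv2.imwrite("pics/c.png",cv2.resize(s[190:280,215:305],(600,600),interpolation=2)[...,::-1])
E
```

```text
[(0.49, [255.5, 247.1], np.int64(103))]
6.425 [0.55968747 0.12294933 0.11436778] -1.056821293801374 [-6.e-04  1.e-04 -1.e+00] [-4.22317551 -0.18583319  6.02934878] 0.1758380328084244
```

View pics/c.png

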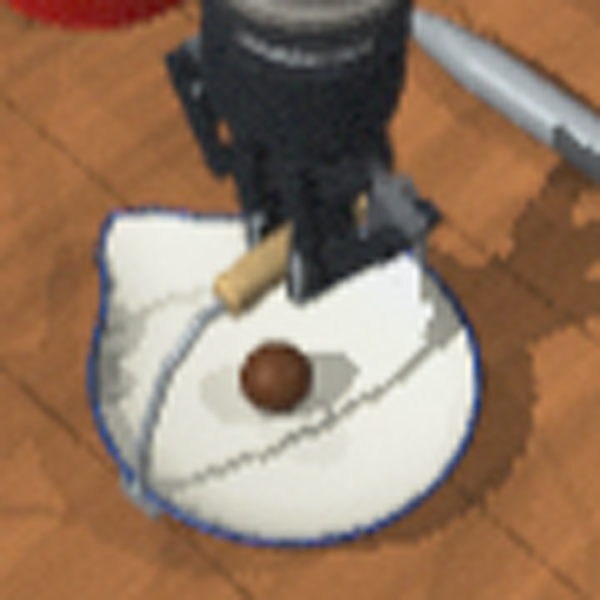

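Gripped at about 15 mm opening, with the ball still in the middle. I lift gently by 25 mm first, then check.

Call:
carry_out:
  moves:
    - [[0,0,0],[0,0,-0.2],0.0]
    - [[0,0,0],[0,0,-0.5],0.0]
    - [[0,0,0],[0,0,-1.1],0.0]
    - [[0,0,0],[0,0,-1.8],0.0]
    - [[0,0,0],[0,0,-2.4],0.0]

```text
t: 7.05
eef_pos: [0.5602, 0.123, 0.139]
tool_rot: [0.0, 0.714, 0.701, 0.0]
contact_force: [-0.4, -0.4, -3.2]
gripper_width: 0.175
```

Call:
carry_out:
  moves:
    - [[0,0,0],[0,0,-0.2],0.0]
    - [[0,0,0],[0,0,-0.2],0.0]
    - [[0,0,0],[0,0,-0.2],0.0]

```text
t: 7.42
eef_pos: [0.5597, 0.123, 0.1401]
tool_rot: [-0.0, 0.714, 0.701, -0.0]
contact_force: [0.2, 0.6, -3.4]
gripper_width: 0.175
```

```bash
python3 - <<'E'
from h import *
s=bot.read_camera("side")
o=bot.get_obs(); p,r=np.array(o["eef_pos"]),M(o["tool_rot"]); print(o["t"],p,yawof(r),r.as_matrix()[:,2].round(4),o["contact_force"],o["torque"],o["gripper_width"])
cv2.imwrite("pics/d.png",cv2.resize(s[190:280,215:305],(600,600),interpolation=2)[...,::-1])
# plan: target final dish (.594,-.2175), tool yaw -91.74
T1=p+[0,0,.097]
n=30; y0=yawof(r)
e=np.array([.5940,-.2170,0]); 
E
```

```text
7.475 [0.5597623  0.12292284 0.14005239] -1.0510370368352902 [-4.e-04 -2.e-04 -1.e+00] [-0.27246098  0.35848539 -2.76364633] [-0.00229243 -0.01266937 -0.04008509] 0.17429346189905684
```

View pics/d.png

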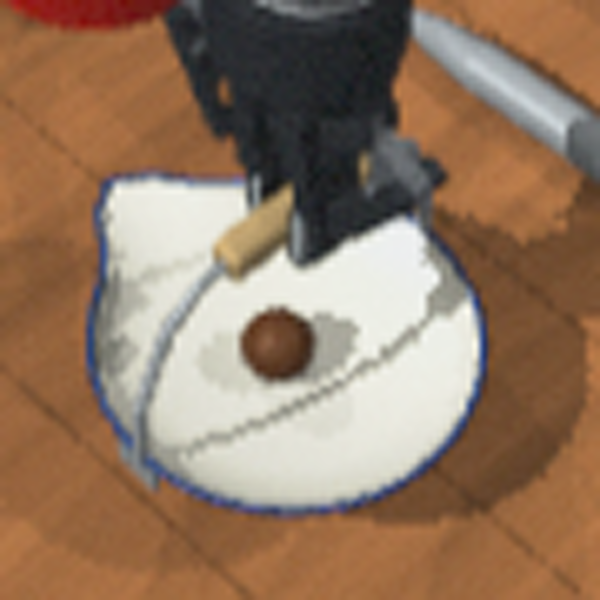

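The dish is lifted level with the ball centred. Next is a smooth plan: lift, then travel and turn to a stop about 4 cm short of the opening.

```bash
python3 - <<'E'
from h import *
o=bot.get_obs(); p,r=np.array(o["eef_pos"]),M(o["tool_rot"])
p=np.array([.5597,.123,.1400]); y0=-1.05; r=toolR(y0)
a=[(p+[0,0,.097*k],y0) for k in smooth(10)]
P=p+[0,0,.097]; E=np.array([.591,-.155,P[2]])
b=[(P+k*(E-P),y0+m*(-91.7-y0)) for k,m in zip(smooth(35),np.r_[smooth(30),[1]*5])]
rows(a+b,0,p,r)
E
```

```text
[[[0.0,0.0,0.0],[0.0,0.0,-0.08],0],[[0.0,0.0,0.0],[0.0,0.0,-0.56],0],[[0.0,0.0,0.0],[0.0,0.0,-1.58],0],[[0.0,0.0,0.0],[0.0,0.0,-3.08],0],[[0.0,0.0,0.0],[0.0,0.0,-4.85],0]]
[[[0.0,0.0,0.0],[0.0,0.0,-1.77],0],[[0.0,0.0,0.0],[0.0,0.0,-3.27],0],[[0.0,0.0,0.0],[0.0,0.0,-4.29],0],[[0.0,0.0,0.0],[0.0,0.0,-4.77],0],[[0.0,0.0,0.0],[0.0,0.0,-4.85],0]]
[[[0.0,0.0,0.0],[-0.01,0.0,0.0],0],[[0.0,0.0,0.2],[-0.05,0.01,0.0],0],[[0.0,0.0,0.8],[-0.15,0.02,0.0],0],[[0.0,0.0,1.7],[-0.35,0.05,0.0],0],[[0.0,0.0,3.2],[-0.65,0.08,0.0],0]]
[[[0.0,0.0,2.0],[-0.41,0.08,0.0],0],[[0.0,0.0,4.6],[-0.95,0.18,0.0],0],[[0.0,0.0,7.8],[-1.62,0.31,0.0],0],[[0.0,0.0,11.6],[-2.42,0.46,0.0],0],[[0.0,0.0,15.8],[-3.34,0.63,0.0],0]]
[[[0.0,0.0,4.7],[-0.95,0.47,0.0],0],[[0.0,0.0,9.8],[-1.99,0.99,0.0],0],[[0.0,0.0,15.1],[-3.12,1.56,0.0],0],[[0.0,0.0,20.7],[-4.32,2.16,0.0],0],[[0.0,0.0,26.3],[-5.59,2.79,0.0],0]]
[[[0.0,0.0,5.6],[-0.88,1.16,0.0],0],[[0.0,0.0,11.2],[-1.78,2.35,0.0],0],[[0.0,0.0,16.5],[-2.69,3.54,0.0],0],[[0.0,0.0,21.6],[-3.59,4.73,0.0],0],[[0.0,0.0,26.3],[-4.47,5.89,0.0],0]]
[[[0.0,0.0,4.2],[-0.27,1.39,0.0],0],[[0.0,0.0,8.0],[-0.52,2.71,0.0],0],[[0.0,0.0,11.2],[-0.76,3.95,0.0],0],[[0.0,0.0,13.8],[-0.98,5.09,0.0],0],[[0.0,0.0,15.8],[-1.18,6.13,0.0],0]]
[[[0.0,0.0,1.5],[0.08,0.93,0.0],0],[[0.0,0.0,2.4],[0.15,1.74,0.0],0],[[0.0,0.0,3.0],[0.21,2.42,0.0],0],[[0.0,0.0,3.2],[0.25,2.97,0.0],0],[[0.0,0.0,3.2],[0.29,3.38,0.0],0]]
[[[0.0,0.0,0.0],[0.04,0.3,0.0],0],[[0.0,0.0,0.0],[0.07,0.49,0.0],0],[[0.0,0.0,0.0],[0.09,0.6,0.0],0],[[0.0,0.0,0.0],[0.09,0.64,0.0],0],[[0.0,0.0,0.0],[0.09,0.64,0.0],0]]
```

Call:
carry_out:
  moves:
    - [[0,0,0],[0,0,-0.1],0]
    - [[0,0,0],[0,0,-0.6],0]
    - [[0,0,0],[0,0,-1.6],0]
    - [[0,0,0],[0,0,-3.1],0]
    - [[0,0,0],[0,0,-4.8],0]

```text
t: 8.1
eef_pos: [0.5601, 0.123, 0.1897]
tool_rot: [0.0, 0.714, 0.701, 0.0]
contact_force: [0.1, -0.4, -3.3]
gripper_width: 0.177
```

Call:
carry_out:
  moves:
    - [[0,0,0],[0,0,-1.8],0]
    - [[0,0,0],[0,0,-3.3],0]
    - [[0,0,0],[0,0,-4.3],0]
    - [[0,0,0],[0,0,-4.8],0]
    - [[0,0,0],[0,0,-4.9],0]

```text
t: 8.72
eef_pos: [0.5599, 0.123, 0.2373]
tool_rot: [-0.0, 0.714, 0.701, -0.0]
contact_force: [-0.1, 0.3, -3.9]
gripper_width: 0.178
```

Call:
carry_out:
  moves:
    - [[0,0,0],[0,0,0],0]
    - [[0,0,0.2],[-0.05,0,0],0]
    - [[0,0,0.8],[-0.15,0,0],0]
    - [[0,0,1.7],[-0.35,0.05,0],0]
    - [[0,0,3.2],[-0.65,0.1,0],0]

```text
t: 9.35
eef_pos: [0.5609, 0.1163, 0.2372]
tool_rot: [-0.0, 0.733, 0.68, -0.0]
contact_force: [1.1, -0.1, -2.7]
gripper_width: 0.176
```

Call:
carry_out:
  moves:
    - [[0,0,2.0],[-0.4,0.1,0],0]
    - [[0,0,4.6],[-0.95,0.2,0],0]
    - [[0,0,7.8],[-1.6,0.3,0],0]
    - [[0,0,11.6],[-2.4,0.45,0],0]
    - [[0,0,15.8],[-3.35,0.6,0],0]

```text
t: 9.98
eef_pos: [0.5644, 0.0821, 0.2374]
tool_rot: [0.0, 0.821, 0.572, 0.0]
contact_force: [-0.4, -0.4, -3.1]
gripper_width: 0.173
```

Call:
carry_out:
  moves:
    - [[0,0,4.7],[-0.95,0.45,0],0]
    - [[0,0,9.8],[-2.0,1.0,0],0]
    - [[0,0,15.1],[-3.1,1.55,0],0]
    - [[0,0,20.7],[-4.3,2.15,0],0]
    - [[0,0,26.3],[-5.6,2.8,0],0]

```text
t: 10.6
eef_pos: [0.5715, 0.0197, 0.2374]
tool_rot: [-0.0, 0.929, 0.369, 0.0]
contact_force: [0.3, 0.2, -2.4]
gripper_width: 0.178
```

Call:
carry_out:
  moves:
    - [[0,0,5.6],[-0.9,1.15,0],0]
    - [[0,0,11.2],[-1.8,2.35,0],0]
    - [[0,0,16.5],[-2.7,3.55,0],0]
    - [[0,0,21.6],[-3.6,4.75,0],0]
    - [[0,0,26.3],[-4.45,5.9,0],0]

```text
t: 11.22
eef_pos: [0.5799, -0.0538, 0.2374]
tool_rot: [-0.0, 0.989, 0.148, 0.0]
contact_force: [-1.5, -0.0, -3.0]
gripper_width: 0.173
```

Call:
carry_out:
  moves:
    - [[0,0,4.2],[-0.25,1.4,0],0]
    - [[0,0,8.0],[-0.5,2.7,0],0]
    - [[0,0,11.2],[-0.75,3.95,0],0]
    - [[0,0,13.8],[-1.0,5.1,0],0]
    - [[0,0,15.8],[-1.2,6.15,0],0]

```text
t: 11.85
eef_pos: [0.5869, -0.1161, 0.2373]
tool_rot: [-0.0, 1.0, 0.012, -0.0]
contact_force: [0.1, -0.5, -3.3]
gripper_width: 0.176
```

Call:
carry_out:
  moves:
    - [[0,0,1.5],[0.1,0.95,0],0]
    - [[0,0,2.4],[0.15,1.75,0],0]
    - [[0,0,3.0],[0.2,2.4,0],0]
    - [[0,0,3.2],[0.25,2.95,0],0]
    - [[0,0,3.2],[0.3,3.4,0],0]

```text
t: 12.48
eef_pos: [0.5908, -0.1494, 0.2373]
tool_rot: [-0.0, 1.0, -0.014, -0.0]
contact_force: [0.5, -0.0, -2.7]
gripper_width: 0.177
```

Call:
carry_out:
  moves:
    - [[0,0,0],[0.05,0.3,0],0]
    - [[0,0,0],[0.05,0.5,0],0]
    - [[0,0,0],[0.1,0.6,0],0]
    - [[0,0,0],[0.1,0.65,0],0]
    - [[0,0,0],[0.1,0.65,0],0]

```text
t: 13.1
eef_pos: [0.5916, -0.1556, 0.2373]
tool_rot: [-0.0, 1.0, -0.014, -0.0]
contact_force: [0.2, -0.7, -2.1]
gripper_width: 0.177
```

```bash
python3 - <<'E'
from h import *
s=bot.read_camera("side");t=bot.read_camera("top")
o=bot.get_obs(); p,r=np.array(o["eef_pos"]),M(o["tool_rot"]); print(o["t"],p,yawof(r),r.as_matrix()[:,2].round(4),o["contact_force"],o["gripper_width"],np.round(o["q"],2))
im=np.zeros((600,800,3),np.uint8)
im[:,:400]=cv2.resize(s[80:260,270:390],(400,600),interpolation=2);im[:,400:]=cv2.resize(t[110:290,320:440],(400,600),interpolation=2)
cv2.imwrite("pics/e.png",im[...,::-1]);cv2.imwrite("pics/e_s.png",s[...,::-1]);cv2.imwrite("pics/e_t.png",t[...,::-1])
E
```

```text
13.2 [ 0.59158041 -0.15560682  0.23730088] -91.64522889282966 [ 0.e+00  1.e-04 -1.e+00] [-0.27993508  0.18769855 -3.26188216] 0.17488359491587982 [-0.48  0.51  0.89  1.77 -0.45  1.08 -1.04]
```

View pics/e.png

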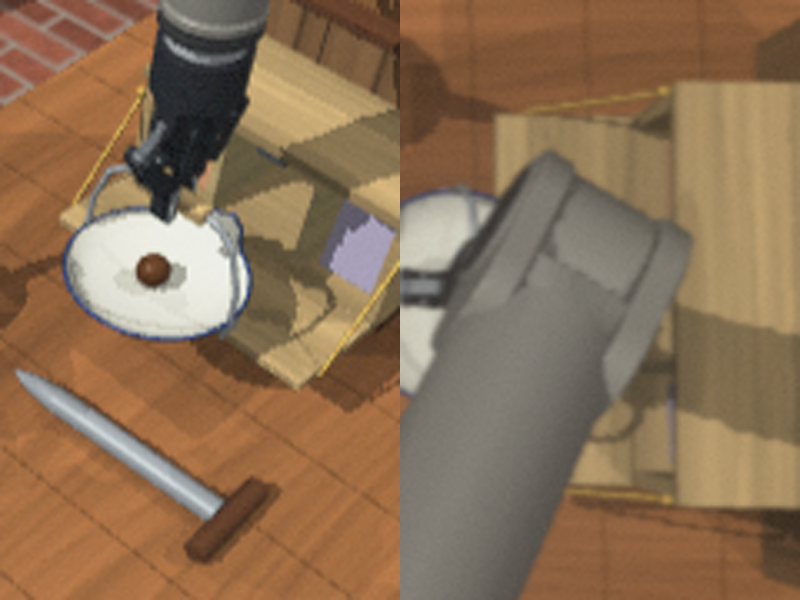

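The dish is level with the ball in the middle and the lip facing the middle compartment. I overlay the modelled dish and box on this picture to check alignment before entering.

```bash
cat >> h.py <<'E'
def overlay(s,p,yaw,dz=.1155):
    O=np.array([p[0],p[1],p[2]-dz]); D=rz(np.radians(yaw)); k=8; x0,y0,x1,y1=285,80,385,155
    im=cv2.resize(s[y0:y1,x0:x1],None,fx=k,fy=k,interpolation=cv2.INTER_CUBIC)
    t=np.linspace(.35,2*np.pi-.35,60); loc=np.c_[.083*np.cos(t),.083*np.sin(t),t*0+.027]
    loc=np.vstack([loc,[[.112,-.008,.025],[.112,.008,.025]],loc[:1]])
    W=lambda L,D,o:np.c_[L[:,:2]@D.T+o[:2],L[:,2]+o[2]]
    B=rz(np.radians(-91.74)); bo=np.array([.5912,-.3075,0])
    box=np.array([[0,.05,.087],[0,.05,.198],[0,-.05,.198],[0,-.05,.087],[0,.05,.087]]); fl=np.array([[-.11,.15,.087],[-.11,-.15,.087],[0,-.15,.087],[0,.15,.087],[-.11,.15,.087]])
    for P,c in((W(loc,D,O),(255,0,255)),(W(box,B,bo),(0,255,0)),(W(fl,B,bo),(0,255,255))):
        uv=((proj(P,"side")-[x0,y0]+.5)*k-.5); cv2.polylines(im,[uv.round().astype(np.int32)],False,c,1)
    return im
E
python3 - <<'E'
from h import *
s=cv2.imread("pics/e_s.png")[...,::-1].copy()
im=overlay(s,[.5916,-.1556,.2373],-91.6); cv2.imwrite("pics/f.png",im[...,::-1])
E
```

```text
(no output)
```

View pics/f.png

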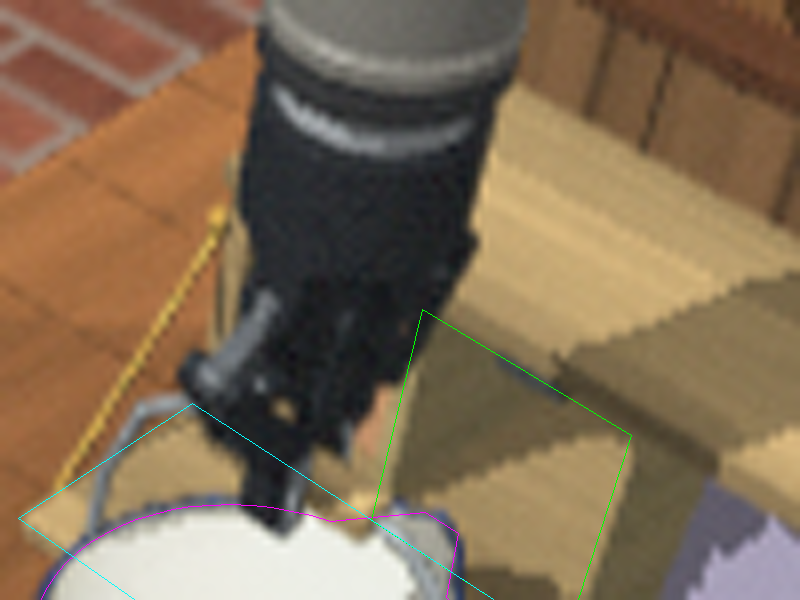

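The overlay fits dish, opening and flap within about 2 px. The lip is ~4 cm short and ~4 mm off to box −y, so the last step is 6.2 cm in and 3.5 mm sideways.

Call:
carry_out:
  moves:
    - [[0,0,0],[0,0,0],0]
    - [[0,0,0],[0,0.1,0],0]
    - [[0,0,0],[0,0.35,0],0]
    - [[0,0,0],[0.05,0.75,0],0]
    - [[0,0,0],[0.05,1.3,0],0]

```text
t: 13.82
eef_pos: [0.5917, -0.1691, 0.2373]
tool_rot: [0.0, 1.0, -0.014, 0.0]
contact_force: [-0.3, -1.0, -3.1]
gripper_width: 0.179
```

Call:
carry_out:
  moves:
    - [[0,0,0],[0.05,0.65,0],0]
    - [[0,0,0],[0.1,1.4,0],0]
    - [[0,0,0],[0.1,2.2,0],0]
    - [[0,0,0],[0.15,2.95,0],0]
    - [[0,0,0],[0.2,3.6,0],0]

```text
t: 14.45
eef_pos: [0.5926, -0.2054, 0.2373]
tool_rot: [0.0, 1.0, -0.015, 0.0]
contact_force: [-0.3, 0.8, -2.5]
gripper_width: 0.175
```

Call:
carry_out:
  moves:
    - [[0,0,0],[0.05,0.55,0],0]
    - [[0,0,0],[0.05,0.95,0],0]
    - [[0,0,0],[0.1,1.2,0],0]
    - [[0,0,0],[0.1,1.3,0],0]
    - [[0,0,0],[0.1,1.3,0],0]

```text
t: 15.08
eef_pos: [0.5933, -0.2177, 0.2373]
tool_rot: [-0.0, 1.0, -0.014, -0.0]
contact_force: [0.7, 0.6, -3.3]
gripper_width: 0.179
```

Call:
carry_out:
  moves:
    - [[0,0,0],[0,0,0],0]
    - [[0,0,0],[0,0,0],0]
    - [[0,0,0],[0,0,0],0]
    - [[0,0,0],[0,0,0],0]
    - [[0,0,0],[0,0,0],0]

```text
t: 15.7
eef_pos: [0.5933, -0.2178, 0.2373]
tool_rot: [-0.0, 1.0, -0.014, -0.0]
contact_force: [-0.1, -0.3, -2.8]
gripper_width: 0.175
```

```bash
python3 - <<'E'
from h import *
s=bot.read_camera("side")
o=bot.get_obs(); p,r=np.array(o["eef_pos"]),M(o["tool_rot"]); print(o["t"],p,yawof(r),r.as_matrix()[:,2].round(4),o["contact_force"],o["gripper_width"],np.abs(o["joint_vel"]).max())
B=rz(np.radians(-91.74)); d=(p[:2]-[.5912,-.3075])@B; l=d+rz(np.radians(yawof(r)+91.74))@[.112,0]; print("dish in box",d,"lip",l)
print([(round(d["score"],2),d["location"]) for d in bot.silhouettes("seed_ball_center","side")],proj([[p[0],p[1],p[2]-.1155+.0235]],"side"))
im=overlay(s.copy(),p,yawof(r)); cv2.imwrite("pics/g.png",im[...,::-1])
E
```

```text
15.75 [ 0.59326696 -0.21783545  0.23730472] -91.65587553219173 [ 0. -0. -1.] [-0.89574809  1.45738055 -3.49154294] 0.17682210202293022 0.0019354931196935514
dish in box [-0.08968597 -0.00065658] lip [ 0.02231391 -0.00049213]
[(0.56, [326.5, 150.1])] [[328.61596457 152.01948769]]
```

View pics/g.png

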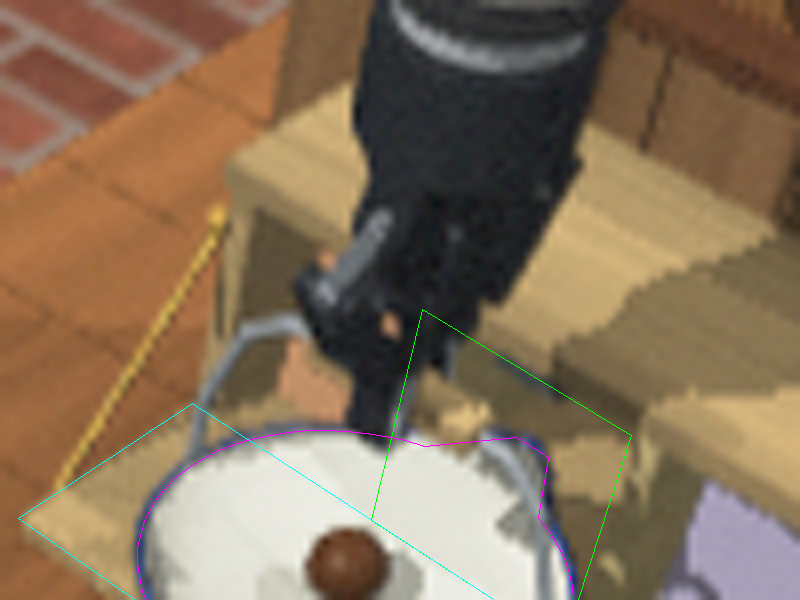

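The lip sits inside the middle compartment, clear of the dividers, and the ball is within a few mm of the middle. The arm is still, so I hand in.

```bash
python3 -c "
from station import bot
print(bot.hand_in()); print(bot.get_obs()['t'])"
```

```text
the job is handed in; nothing more can be done
None
the job is handed in; nothing more can be done
```

I picked the dish up by its wooden handle (60 N grip), lifted it clear before turning, then turned it about 90.6° clockwise. It is now held with its lip inside the middle compartment, and I handed the job in at about 15.8 s. `hand_in` reports no verdict.

Last checks:
- **Lip:** about 22 mm inside the opening, under 1 mm off the centre line by calculation, and pointing in within 0.1°. The box pose and the dish's place in the gripper are good to about 2–4 mm.
- **Dish:** level, with its underside at about 0.122 m, roughly 35 mm above the flap. The arm is still and the dish's roughly 3 N weight is carried in the gripper.
- **Ball:** 1–2 pixels from the expected middle in the side picture, so within a few mm. The network's reading was about 3 pixels off, which is still inside the limit.
- **Contact:** I saw no sign of touching the box or flap in the pictures or force readings. The dibber had not moved before the last 6 cm move. I did not re-measure the pot, bucket and watering can after the carry; the path kept well away from them.

Two small disagreements turned up. The box top measured 313 mm wide against the stated 300 mm. One flap corner also sat about 2 pixels off my model in the side picture. Neither shifts the centre line noticeably.

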